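# Clear the nut shells off the chopping board

## Task

Sweep the three half walnut shells off the chopping board into the shallow metal tray that stands against one long side of it. Push them gently along the board with the fingers, without pinching or lifting any, and leave the spice jar, the little bowl, the food box, the tray and everything else standing where they are.

Things in the scene. Friction and masses are not known exactly. Their poses are not given: they have to be found in the camera images.
- board: chopping board of pale wood, fixed to the counter, 370 mm (its x) by 260 mm (its y), top 48 mm above the counter. Origin: centre of its underside. Its long edges lie at its y = +130 and -130 mm; the tray stands along one of them and the food box along the other (which is which varies).
- tray: empty shallow open metal tray, loose, 0.6 kg, 360 mm (its x) by 140 mm (its y), walls 3 mm thick, rim 22 mm above the counter and so 26 mm below the board's top. Origin: centre of its underside; its axes are parallel to the board's. A gap of 4 mm separates it from the board's edge; a shell pushed past the edge drops in.
- shell_a_mid (a point): centre (half-way up) of a half walnut shell lying open side down on the chopping board: a round brown dome, flattened on top, 38 mm across and 17 mm high, its lowest 6 mm upright-sided; 10 to 17 g, slides freely, brittle (push with well under 15 N). The three shells are alike.
- shell_b_mid (a point): centre (half-way up) of a half walnut shell lying open side down on the chopping board: a round brown dome, flattened on top, 38 mm across and 17 mm high, its lowest 6 mm upright-sided; 10 to 17 g, slides freely, brittle (push with well under 15 N). The three shells are alike.
- shell_c_mid (a point): centre (half-way up) of a half walnut shell lying open side down on the chopping board: a round brown dome, flattened on top, 38 mm across and 17 mm high, its lowest 6 mm upright-sided; 10 to 17 g, slides freely, brittle (push with well under 15 N). The three shells are alike.
- shell_a: the same half shell; origin: centre of its underside, z axis up through the dome
- shell_b: the same half shell; origin: centre of its underside, z axis up through the dome
- shell_c: the same half shell; origin: centre of its underside, z axis up through the dome
- spice_jar: small jar with a metal cap, 38 mm across, 50 mm high, standing on the board among the shells. Origin: centre of its underside. To be left alone. It and the three shells stand in four rows across the board, one in each row, about 65 mm apart along the board's x (at least 53 mm), so that each shell has a free way straight to either long edge.
- pinch_bowl: small white bowl, 56 mm across, 28 mm high, standing on the far end of the board, beyond the shells. Origin: centre of its underside. To be left alone.
- food_box: closed food box with a lid, 306 mm by 140 mm, 51 mm high, standing against the board's other long side. Origin: centre of its underside. To be left alone.
- cup: open cup, 74 mm across, 95 mm high, on the counter to the left. Origin: centre of its underside. To be left alone.
- sauce_bottle: bottle, 64 mm across, 190 mm high, on the counter to the left. Origin: centre of its underside. To be left alone.
Things that resemble listed ones, but are neither listed nor needed, are in the scene too. What is shaped like the shell_a but green or turquoise is not meant.

How it is judged:
By the outcome, as a careful person would: the job done as asked, in the order asked, and still so for the second after the job is handed in, with the robot touching nothing.
It also fails if it takes over 64 s, if anything falls off the work surface, if the arm or the gripper's body presses on something with over 40 N, if the wrist force passes 120 N, or if a joint passes its speed limit or range.

## Robot

A 7-joint arm with a two-finger parallel gripper is mounted at the origin on the work surface. World frame = base frame: x ahead of the robot, y to its left, z up, the work surface at z = 0. Lengths are in m, angles in rad, forces in N, time in s.
With the tool pointing down it reaches from about 0.425 to 1.025 m from the base axis. Payload 3.6 kg.
Tool frame: the origin (TCP) lies on the centre line of the jaws, within the pads' length; the fingertips stand 19 mm ahead of it and the grasp point (between the pads) is the TCP (robot.tip_reach is the distance from the TCP to the fingertips, in m); z points along the fingers, y is the direction in which the jaws open and shut (so a half turn about z gives the same grasp; the last joint's range is limited). The gripper opens to 85 mm and grips with 20 to 120 N. Pads are 22 mm wide; open, the fingers measure 114 mm over their backs; the gripper's body (76 mm by 85 mm) begins 54 mm behind the grasp point. The pads swing forward as they close: fully open they stand 13 mm farther back than shut.
Start: joints at [-1.327, 0.591, 0.048, 1.609, -0.033, 0.943, -0.034], TCP at [0.24, 0.684, 0.25] pointing down, gripper open.
Joint ranges: [-2.69, 2.69], [-0.47, 2.24], [-1.27, 1.36], [0.19, 2.51], [-1.53, 4.68], [0.08, 2.07], [-3.09, 3.09]. Speed limits (rad/s): [2.57, 2.57, 3.14, 3.14, 3.14, 3.14, 3.14].

## Interface

Orientations are given as a unit quaternion [x, y, z, w].
In Python, from rig import robot gives the robot as it stands. The module is installed in compiled form; this text tells all that it offers.
- The arm moves only by the tool play_rows, never from a script. Its argument "moves" is a list of rows, each an object with "translation": the shift along the tool's x, y, z in units of 50 mm (1.0 is 50 mm), a list of three; "spin": the turn about the tool's z in rad. In form: [{"translation": [tx, ty, tz], "spin": spin}, ...]. A call has 1 to 20 rows; each row shifts and turns the commanded pose from where the row before left it, along the tool's axes as they then stand; what a row does not reach is not made up. A row lasts 1/8 s, in which the tool goes at most 62.5 mm and 10.7 degrees, less where a joint would pass 70% of its speed; a pose out of reach is approached as far as the arm can. A call is refused whole if a number of a shift passes 1 or a number of a turn 0.188, either way. A call with a gripper value outside its range is refused whole. "grip" is the gripper command: -1 is fully open, 1 is shut, values between are in proportion, set as the call begins (left out, the last holds). The fingers move at their own pace and stop on an object; the grip force is fixed at half the most. Time passes only in rows, so rows that do not move let the fingers close. It gives the time, the measured TCP pose, the force and the opening at its end, in the units of the state.
- robot.get_obs(): the state, without advancing time (a new reading comes with each control period).
- robot.read_camera(name): name is "scene" or "top" or "wrist"; returns the picture (420x560x3 uint8, blue, green, red); there is no depth.
- robot.camera_model(name): a dict with "camera_matrix" (3x3 intrinsics, pixels), "pose" (4x4, takes a point from camera to world coordinates); the wrist camera has in their place "T_tool_cam" (4x4, takes a point from camera to tool coordinates, whose origin is the TCP and whose axes are the flange's). Camera axes: x right, y up, looking along -z (the intrinsics and any distortion apply to the point x, -y, -z); pixel columns grow to the right and rows downward; lengths in m; the calibration is good to about 2 mm. A picture is of the moment at which its call begins: read the wrist's pose just before it. camera_model takes no time and is no camera call.
- robot.close_job(): hands the job in, once; it reports no verdict.
The state is a dict: "time": time; "joint_positions": joint angles; "joint_vel": joint speeds; "joint_torque": joint torques, N m; "tool_pos": TCP position; "ee_rot": TCP orientation; "wrist_force": force on the tool from outside, world axes, zero at the start; "torque": the same for the moment, N m; "finger_gap": finger opening in m.
Only numpy, scipy, OpenCV 4.12 (cv2) and the standard library are available. Lean on these libraries where they do the work, as an engineer would, in place of code of your own. Each camera call takes 0.05 s, during which the arm holds its last target. There are 200 camera calls.

## Working session

There is one attempt and no reset: what is moved stays moved. The work goes in short steps, Python scripts to look and compute and a tool call to move; the robot and the scene stay as the last step left them, time stands still between calls to the robot, and variables do not carry over. Pictures are saved under pics/ and viewed, about 8 in all and at most 12, crops included, and the job is handed in when it is done.

Besides the shell and the picture viewer there is one more tool, called after ">>>" as a command line: name --argument value ..., lists and objects as JSON in quotes. play_rows: Moves the arm, as the interface text tells. Its arguments: {"type":"object","properties":{"moves":{"type":"array"},"grip":{"type":"number"}},"required":["moves"]}

```bash
mkdir -p pics; python3 - <<'E'
from rig import robot
import cv2,numpy as np
for n in("top","scene"):
    cv2.imwrite(f"pics/{n}0.png",robot.read_camera(n)); m=robot.camera_model(n); print(n,{k:np.round(v,4).tolist() if not isinstance(v,str) else v for k,v in m.items()})
o=robot.get_obs();print(o["time"],o["tool_pos"],o["ee_rot"],o["finger_gap"],o["wrist_force"])
E
```

```text
top {'camera_matrix': [[497.7252, 0.0, 279.3153], [0.0, 497.7252, 211.3775], [0.0, 0.0, 1.0]], 'pose': [[0.0053, 0.9955, -0.0944, 0.5061], [-1.0, 0.0048, -0.0056, 0.1122], [-0.0051, 0.0944, 0.9955, 1.0514], [0.0, 0.0, 0.0, 1.0]]}
scene {'camera_matrix': [[397.3093, 0.0, 275.5556], [0.0, 397.3093, 215.8035], [0.0, 0.0, 1.0]], 'pose': [[-0.3291, -0.7955, 0.5088, 1.0038], [0.9443, -0.2781, 0.176, 0.2512], [0.0015, 0.5383, 0.8427, 0.7401], [0.0, 0.0, 0.0, 1.0]]}
0.1 [0.24005398 0.68334214 0.24922099] [ 1.68066173e-01  9.85775175e-01 -1.02664420e-03 -1.07609876e-04] 0.08568285409620856 [ 0.27196859 -0.79301375  0.07189292]
```

View pics/top0.png

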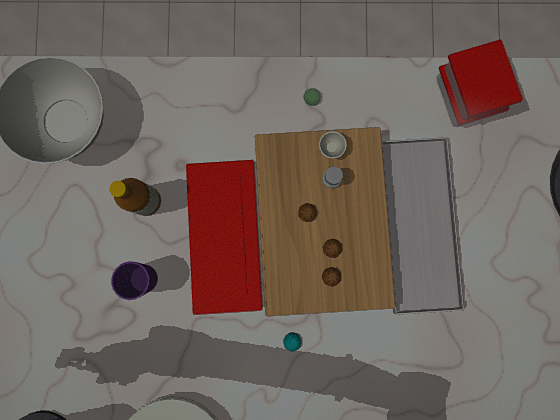

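View pics/scene0.png

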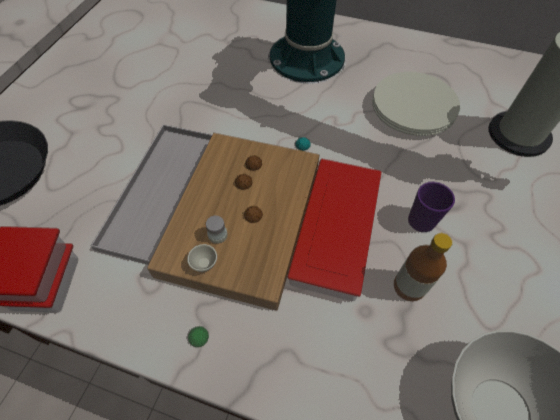

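The top view shows the board, with the tray on its right (-y) side and the food box on the left. The brown shells are at about (307,212), (332,248) and (331,276), the jar at (333,177) and the bowl at (333,145). The green and turquoise ones are decoys off the board.

```bash
cat > h.py <<'E'
from rig import robot
import cv2,numpy as np
def ray(n,px,z):
    m=robot.camera_model(n);K=np.array(m["camera_matrix"]);T=np.array(m["pose"])
    d=np.linalg.inv(K)@[px[0],px[1],1];d=T[:3,:3]@[d[0],-d[1],-d[2]];o=T[:3,3]
    return o+d*(z-o[2])/d[2]
def shells(n,img):
    h=cv2.cvtColor(img,cv2.COLOR_BGR2HSV);m=((h[...,0]<14)&(h[...,1]>90)&(h[...,2]>25)&(h[...,2]<110)).astype(np.uint8)
    m=cv2.morphologyEx(m,cv2.MORPH_CLOSE,np.ones((5,5)))
    out=[]
    for c in cv2.findContours(m,0,2)[0]:
        a=cv2.contourArea(c)
        if 80<a<600:
            q,r=cv2.minEnclosingCircle(c);M=cv2.moments(c);p=(M["m10"]/a,M["m01"]/a);out.append((np.round(p,1),round(r,1),a))
    return out
E
python3 - <<'E'
from h import *
for n in("top","scene"):
    im=cv2.imread(f"pics/{n}0.png")
    for p,r,a in shells(n,im): print(n,p,r,a,ray(n,p,.055).round(4))
for p in [(255,134.5),(380,127.5),(393.5,307),(266,315)]: print("board",ray("top",p,.048).round(4))
for p in [(450,139),(464,308),(385,142),(395,312)]: print("tray",ray("top",p,.022).round(4))
print("jar",ray("top",(333.5,173),.05+.048).round(4),"bowl",ray("top",(333,145),.076).round(4))
print(robot.tip_reach)
o=robot.get_obs()
from scipy.spatial.transform import Rotation as R
print(R.from_quat(o["ee_rot"]).as_matrix().round(3))
big=np.hstack([cv2.resize(cv2.imread("pics/top0.png")[110:330,240:480],None,fx=2.4,fy=2.4,interpolation=2)]);cv2.imwrite("pics/crop.png",big)
E
```

```text
top [331.  276.1] 9.2 209.0 [0.472  0.0145 0.055 ]
top [332.1 247.8] 9.4 223.0 [0.528 0.012 0.055]
top [307.3 212.2] 9.2 200.5 [0.5991 0.0615 0.055 ]
scene [253.2 213.9] 8.5 164.0 [0.6009 0.0633 0.055 ]
scene [242.8 181.8] 8.1 146.5 [0.5311 0.0125 0.055 ]
scene [305.8 232. ] 70.2 197.5 [0.6064 0.1777 0.055 ]
scene [253.3 163. ] 8.0 137.0 [0.4743 0.015  0.055 ]
board [0.7597 0.1687 0.048 ]
board [ 0.7754 -0.0882  0.048 ]
board [ 0.4115 -0.11    0.048 ]
board [0.3943 0.1432 0.048 ]
tray [ 0.7583 -0.2401  0.022 ]
tray [ 0.4079 -0.2591  0.022 ]
tray [ 0.7513 -0.1035  0.022 ]
tray [ 0.399  -0.1187  0.022 ]
jar [0.6716 0.013  0.098 ] bowl [0.7319 0.0114 0.076 ]
0.019
[[-0.944  0.331 -0.001]
 [ 0.331  0.944 -0.002]
 [-0.    -0.002 -1.   ]]
```

View pics/crop.png

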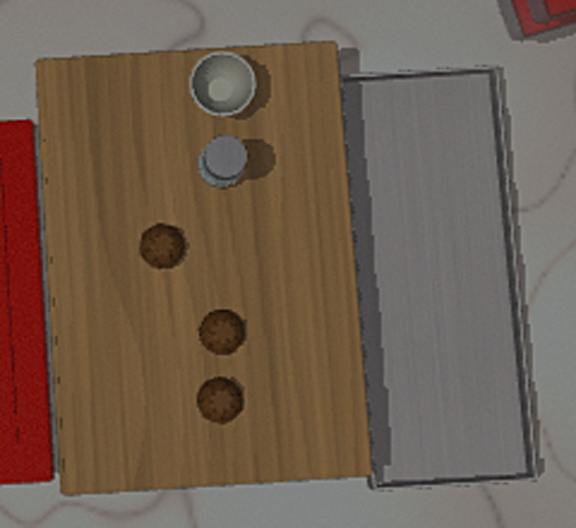

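The crop agrees: the board is turned about 3.4° and the tray is on the -y side. I'll align the tool so the jaws lie along the board's x, nearly shut with a gap of about 15 mm, then sweep along tool -x.

>>> play_rows --grip 0.65 --moves '[{"translation":[0,0,0],"spin":0.1466},{"translation":[0,0,0],"spin":0.1466},{"translation":[0,0,0],"spin":0.1466},{"translation":[0,0,0],"spin":0.1466},{"translation":[0,0,0],"spin":0.1466},{"translation":[0,0,0],"spin":0.1466},{"translation":[0,0,0],"spin":0.1466},{"translation":[0,0,0],"spin":0.1466},{"translation":[0,0,0],"spin":0}]'

```text
time: 1.23
tool_pos: [0.2398, 0.6838, 0.2496]
ee_rot: [0.685, 0.729, -0.0, 0.0]
wrist_force: [-0.5, 0.6, 0.6]
finger_gap: 0.0147
```

>>> play_rows --moves '[{"translation":[-0.7,0.214,0],"spin":0},{"translation":[-0.7,0.214,0],"spin":0},{"translation":[-0.7,0.214,0],"spin":0},{"translation":[-0.7,0.214,0],"spin":0},{"translation":[-0.7,0.214,0],"spin":0},{"translation":[-0.7,0.214,0],"spin":0},{"translation":[-0.7,0.214,0],"spin":0},{"translation":[-0.7,0.214,0],"spin":0},{"translation":[-0.7,0.214,0],"spin":0},{"translation":[-0.7,0.214,0],"spin":0},{"translation":[-0.7,0.214,0],"spin":0},{"translation":[-0.7,0.214,0],"spin":0},{"translation":[-0.7,0.214,0],"spin":0},{"translation":[-0.7,0.214,0],"spin":0},{"translation":[-0.7,0.214,0],"spin":0},{"translation":[-0.7,0.214,0],"spin":0},{"translation":[-0.7,0.214,0],"spin":0},{"translation":[-0.7,0.214,0],"spin":0},{"translation":[0,0,0],"spin":0},{"translation":[0,0,0],"spin":0}]'

```text
time: 3.72
tool_pos: [0.4701, 0.0672, 0.2502]
ee_rot: [0.685, 0.729, 0.0, -0.0]
wrist_force: [0.2, 0.5, 0.7]
finger_gap: 0.0148
```

>>> play_rows --moves '[{"translation":[0,0,0.5],"spin":0},{"translation":[0,0,0.5],"spin":0},{"translation":[0,0,0.5],"spin":0},{"translation":[0,0,0.5],"spin":0},{"translation":[0,0,0.5],"spin":0},{"translation":[0,0,0.4],"spin":0},{"translation":[0,0,0.2],"spin":0},{"translation":[0,0,0.1],"spin":0},{"translation":[0,0,0],"spin":0}]'

```text
time: 4.85
tool_pos: [0.4705, 0.0671, 0.0904]
ee_rot: [0.685, 0.728, 0.0, -0.0]
wrist_force: [0.3, -0.9, -0.2]
finger_gap: 0.0147
```

```bash
python3 - <<'E'
from h import *
a=robot.read_camera("wrist");b=robot.read_camera("scene")
b=cv2.resize(b[100:310,100:380],(560,420),interpolation=2)
cv2.imwrite("pics/w1.png",cv2.resize(np.hstack([a,b]),(800,300)))
print(robot.get_obs()["tool_pos"])
E
```

```text
[0.47080739 0.06695416 0.09081142]
```

View pics/w1.png

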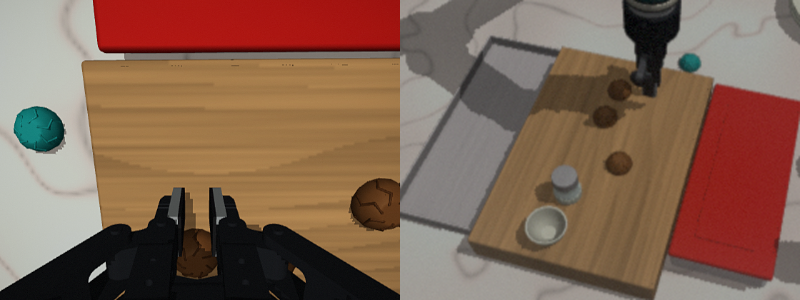

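The wrist view shows shell A centred behind the finger gap (col ~197) with clear board under the fingertips. I'll lower to about 5 mm over the board and watch the force.

>>> play_rows --moves '[{"translation":[0,0,0.1],"spin":0},{"translation":[0,0,0.1],"spin":0},{"translation":[0,0,0.08],"spin":0},{"translation":[0,0,0.05],"spin":0},{"translation":[0,0,0.04],"spin":0},{"translation":[0,0,0],"spin":0}]'

```text
time: 5.7
tool_pos: [0.4704, 0.0667, 0.0717]
ee_rot: [0.686, 0.728, -0.0, -0.0]
wrist_force: [-0.3, 0.9, -0.1]
finger_gap: 0.0152
```

>>> play_rows --moves '[{"translation":[-0.1,0,0],"spin":0},{"translation":[-0.1,0,0],"spin":0},{"translation":[-0.1,0,0],"spin":0},{"translation":[-0.1,0,0],"spin":0},{"translation":[-0.1,0,0],"spin":0},{"translation":[-0.1,0,0],"spin":0},{"translation":[-0.1,0,0],"spin":0},{"translation":[-0.1,0,0],"spin":0},{"translation":[-0.12,0,0],"spin":0},{"translation":[-0.12,0,0],"spin":0},{"translation":[-0.12,0,0],"spin":0},{"translation":[-0.12,0,0],"spin":0}]'

```text
time: 7.2
tool_pos: [0.4743, 0.0024, 0.0718]
ee_rot: [0.686, 0.728, -0.0, 0.0]
wrist_force: [0.4, -0.4, 0.2]
finger_gap: 0.0148
```

```bash
python3 - <<'E'
from h import *
a=robot.read_camera("wrist");b=robot.read_camera("top")
b=cv2.resize(b[110:330,240:480],(458,420),interpolation=2)
cv2.imwrite("pics/w2.png",cv2.resize(np.hstack([a,b]),(800,330)))
print(robot.get_obs()["tool_pos"])
E
```

```text
[0.47435701 0.00192459 0.07187227]
```

View pics/w2.png

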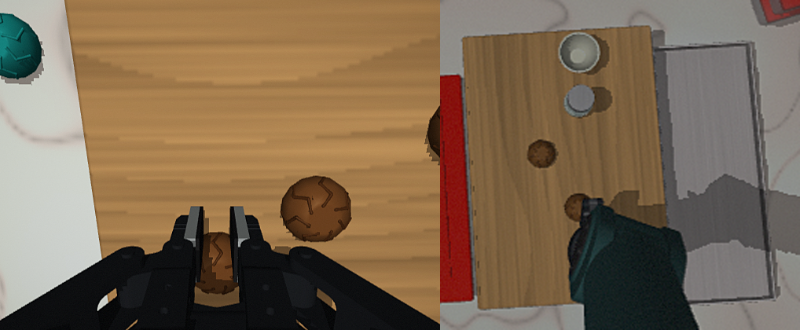

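Shell A is seated across the two fingertips and being pushed, and B is untouched. I'll continue over the edge.

>>> play_rows --moves '[{"translation":[-0.12,0,0],"spin":0},{"translation":[-0.12,0,0],"spin":0},{"translation":[-0.12,0,0],"spin":0},{"translation":[-0.12,0,0],"spin":0},{"translation":[-0.12,0,0],"spin":0},{"translation":[-0.12,0,0],"spin":0},{"translation":[-0.12,0,0],"spin":0},{"translation":[-0.12,0,0],"spin":0},{"translation":[-0.12,0,0],"spin":0},{"translation":[-0.12,0,0],"spin":0},{"translation":[-0.12,0,0],"spin":0},{"translation":[-0.12,0,0],"spin":0},{"translation":[-0.12,0,0],"spin":0},{"translation":[-0.12,0,0],"spin":0},{"translation":[-0.12,0,0],"spin":0},{"translation":[-0.12,0,0],"spin":0},{"translation":[-0.12,0,0],"spin":0},{"translation":[-0.12,0,0],"spin":0},{"translation":[0,0,0],"spin":0}]'

```text
time: 9.68
tool_pos: [0.4808, -0.1057, 0.0718]
ee_rot: [0.686, 0.728, -0.0, 0.0]
wrist_force: [0.1, 0.0, 0.4]
finger_gap: 0.015
```

>>> play_rows --moves '[{"translation":[0,0,-0.4],"spin":0},{"translation":[0,0,-0.5],"spin":0},{"translation":[0,0,-0.3],"spin":0},{"translation":[0.3,0.1,0],"spin":0},{"translation":[0.3,0.1,0],"spin":0},{"translation":[0.3,0.1,0],"spin":0},{"translation":[0.3,0.1,0],"spin":0},{"translation":[0.3,0.1,0],"spin":0},{"translation":[0.3,0.1,0],"spin":0},{"translation":[0.3,0.1,0],"spin":0},{"translation":[0.3,0.1,0],"spin":0},{"translation":[0.3,0.1,0],"spin":0},{"translation":[0.3,0.1,0],"spin":0},{"translation":[0.29,0.1,0],"spin":0},{"translation":[0,0,0],"spin":0}]'

```text
time: 11.55
tool_pos: [0.5264, 0.0644, 0.1318]
ee_rot: [0.685, 0.729, 0.0, 0.0]
wrist_force: [0.2, -0.8, -0.4]
finger_gap: 0.0149
```

```bash
python3 - <<'E'
from h import *
a=robot.read_camera("wrist");b=robot.read_camera("top")
for p,r,ar in shells("top",b): print(p,r,ar,ray("top",p,.055).round(4))
b=cv2.resize(b[110:330,240:480],(458,420),interpolation=2)
cv2.imwrite("pics/w3.png",cv2.resize(np.hstack([a,b]),(800,330)))
print(robot.get_obs()["tool_pos"])
E
```

```text
[412.1 274.1] 9.2 113.0 [ 0.4768 -0.1464  0.055 ]
[137.2 193.6] 16.8 466.5 [0.6352 0.4052 0.055 ]
[0.52565077 0.06234759 0.13176943]
```

View pics/w3.png

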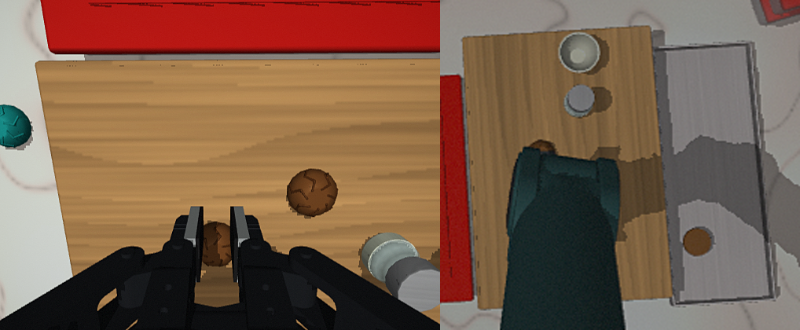

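Shell A lies in the tray (crop ~697,241). B is centred behind the finger gap. I'll lower and sweep B.

>>> play_rows --moves '[{"translation":[0,0,0.4],"spin":0},{"translation":[0,0,0.4],"spin":0},{"translation":[0,0,0.2],"spin":0},{"translation":[0,0,0.1],"spin":0},{"translation":[0,0,0.06],"spin":0},{"translation":[0,0,0.04],"spin":0},{"translation":[0,0,0],"spin":0},{"translation":[-0.1,0,0],"spin":0},{"translation":[-0.1,0,0],"spin":0},{"translation":[-0.1,0,0],"spin":0},{"translation":[-0.1,0,0],"spin":0},{"translation":[-0.1,0,0],"spin":0},{"translation":[-0.1,0,0],"spin":0},{"translation":[-0.1,0,0],"spin":0}]'

```text
time: 13.4
tool_pos: [0.5279, 0.0274, 0.0718]
ee_rot: [0.685, 0.728, 0.0, -0.0]
wrist_force: [0.4, 0.3, 1.0]
finger_gap: 0.015
```

>>> play_rows --moves '[{"translation":[-0.13,0,0],"spin":0},{"translation":[-0.13,0,0],"spin":0},{"translation":[-0.13,0,0],"spin":0},{"translation":[-0.13,0,0],"spin":0},{"translation":[-0.13,0,0],"spin":0},{"translation":[-0.13,0,0],"spin":0},{"translation":[-0.13,0,0],"spin":0},{"translation":[-0.13,0,0],"spin":0},{"translation":[-0.13,0,0],"spin":0},{"translation":[-0.13,0,0],"spin":0},{"translation":[-0.13,0,0],"spin":0},{"translation":[-0.13,0,0],"spin":0},{"translation":[-0.13,0,0],"spin":0},{"translation":[-0.13,0,0],"spin":0},{"translation":[-0.13,0,0],"spin":0},{"translation":[-0.13,0,0],"spin":0},{"translation":[-0.13,0,0],"spin":0},{"translation":[-0.13,0,0],"spin":0},{"translation":[-0.13,0,0],"spin":0},{"translation":[-0.13,0,0],"spin":0}]'

```text
time: 15.9
tool_pos: [0.5357, -0.1026, 0.0718]
ee_rot: [0.686, 0.728, -0.0, 0.0]
wrist_force: [-0.3, -0.7, 1.2]
finger_gap: 0.015
```

>>> play_rows --moves '[{"translation":[0,0,0],"spin":0},{"translation":[0,0,-0.4],"spin":0},{"translation":[0,0,-0.5],"spin":0},{"translation":[0,0,-0.4],"spin":0},{"translation":[0.3,0.106,0],"spin":0},{"translation":[0.3,0.106,0],"spin":0},{"translation":[0.3,0.106,0],"spin":0},{"translation":[0.3,0.106,0],"spin":0},{"translation":[0.3,0.106,0],"spin":0},{"translation":[0.3,0.106,0],"spin":0},{"translation":[0.3,0.106,0],"spin":0},{"translation":[0.3,0.106,0],"spin":0},{"translation":[0.3,0.106,0],"spin":0},{"translation":[0.3,0.106,0],"spin":0},{"translation":[0.3,0.106,0],"spin":0},{"translation":[0.3,0.106,0],"spin":0},{"translation":[0.3,0.106,0],"spin":0},{"translation":[0.32,0.106,0],"spin":0},{"translation":[0,0,0],"spin":0},{"translation":[0,0,0],"spin":0}]'

```text
time: 18.4
tool_pos: [0.5969, 0.1123, 0.1367]
ee_rot: [0.686, 0.728, -0.0, 0.0]
wrist_force: [0.9, 0.1, -0.1]
finger_gap: 0.0152
```

```bash
python3 - <<'E'
from h import *
o=robot.get_obs();a=robot.read_camera("wrist");b=robot.read_camera("top")
print(o["tool_pos"],o["wrist_force"])
m=robot.camera_model("wrist");print(m.keys());K=np.array(m["camera_matrix"]);T=np.linalg.inv(np.array(m["T_tool_cam"]))
def pr(p):
    c=T[:3,:3]@p+T[:3,3];u=K@[c[0],-c[1],-c[2]];return u[:2]/u[2]
def quad(z,col):
    for s in(-1,1):
        q=np.array([pr([x,y*s,z]) for x,y in((-.02,.050),(.02,.050))]);cv2.line(a,*[tuple(map(int,v)) for v in q],col,2)
for z,c in((.019,(0,255,0)),(0,(255,255,0)),(-.026,(255,0,255))):quad(z,c)
for p,r,ar in shells("top",b): print(p,r,ar,ray("top",p,.012).round(4))
b=cv2.resize(b[110:330,240:480],(458,420),interpolation=2)
cv2.imwrite("pics/w4.png",cv2.resize(np.hstack([a,b]),(800,330)))
E
```

```text
[0.59686409 0.11232918 0.13674795] [ 0.87985734  0.06506026 -0.11279176]
dict_keys(['camera_matrix', 'T_tool_cam'])
[411.7 272.8] 9.2 147.0 [ 0.4782 -0.1568  0.012 ]
[139.5 191.3] 16.6 229.5 [0.6457 0.4131 0.012 ]
[484.3 113.3] 25.8 218.5 [ 0.8169 -0.3181  0.012 ]
```

View pics/w4.png

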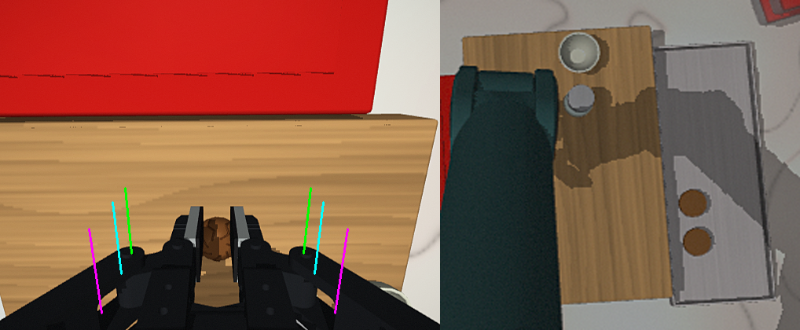

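Shells A and B are in the tray (crop ~697,241 and 693,203). The drawn lines can't rule out a gripper link brushing the jar on C's path. I'll therefore sweep C about 12° away from the jar, since that side of the board is now free.

>>> play_rows --moves '[{"translation":[0,0.11,0],"spin":0},{"translation":[0,0.1,0],"spin":0},{"translation":[0,0,0],"spin":0.105},{"translation":[0,0,0],"spin":0.105},{"translation":[0,0,0.4],"spin":0},{"translation":[0,0,0.4],"spin":0},{"translation":[0,0,0.25],"spin":0},{"translation":[0,0,0.12],"spin":0},{"translation":[0,0,0.08],"spin":0},{"translation":[0,0,0.05],"spin":0},{"translation":[0,0,0],"spin":0},{"translation":[-0.1,0,0],"spin":0},{"translation":[-0.1,0,0],"spin":0},{"translation":[-0.1,0,0],"spin":0},{"translation":[-0.1,0,0],"spin":0},{"translation":[-0.1,0,0],"spin":0},{"translation":[-0.1,0,0],"spin":0},{"translation":[-0.1,0,0],"spin":0}]'

```text
time: 20.75
tool_pos: [0.6023, 0.0787, 0.0718]
ee_rot: [0.758, 0.652, 0.0, -0.0]
wrist_force: [0.4, 0.5, 0.8]
finger_gap: 0.015
```

```bash
python3 - <<'E'
from h import *
o=robot.get_obs();a=robot.read_camera("wrist");b=robot.read_camera("scene")
print(o["tool_pos"],o["wrist_force"])
b=cv2.resize(b[120:300,150:330],(420,420),interpolation=2)
cv2.imwrite("pics/w5.png",cv2.resize(np.hstack([a,b]),(800,343)))
E
```

```text
[0.60230016 0.07871215 0.0718037 ] [0.37369418 0.5238939  0.76091077]
```

View pics/w5.png

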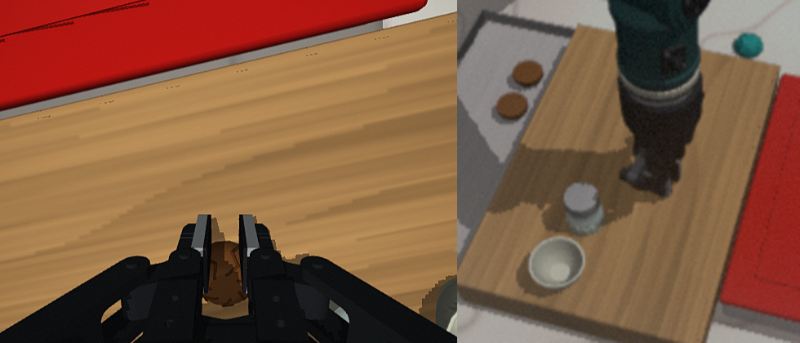

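C is seated between the fingertips. The jar and bowl are undisturbed, with visible clearance. I'll advance to beside the jar.

>>> play_rows --moves '[{"translation":[-0.1,0,0],"spin":0},{"translation":[-0.1,0,0],"spin":0},{"translation":[-0.1,0,0],"spin":0},{"translation":[-0.1,0,0],"spin":0},{"translation":[-0.1,0,0],"spin":0},{"translation":[-0.1,0,0],"spin":0},{"translation":[-0.1,0,0],"spin":0}]'

```text
time: 21.72
tool_pos: [0.5971, 0.044, 0.0718]
ee_rot: [0.758, 0.652, 0.0, 0.0]
wrist_force: [0.1, -0.9, 0.3]
finger_gap: 0.015
```

```bash
python3 - <<'E'
from h import *
o=robot.get_obs();a=robot.read_camera("wrist");b=robot.read_camera("scene")
print(o["tool_pos"],o["wrist_force"])
b=cv2.resize(b[120:300,150:330],(420,420),interpolation=2)
cv2.imwrite("pics/w6.png",cv2.resize(np.hstack([a,b]),(800,343)))
E
```

```text
[0.59708679 0.04400602 0.07183418] [ 0.07249242 -0.88642413  0.25535479]
```

View pics/w6.png

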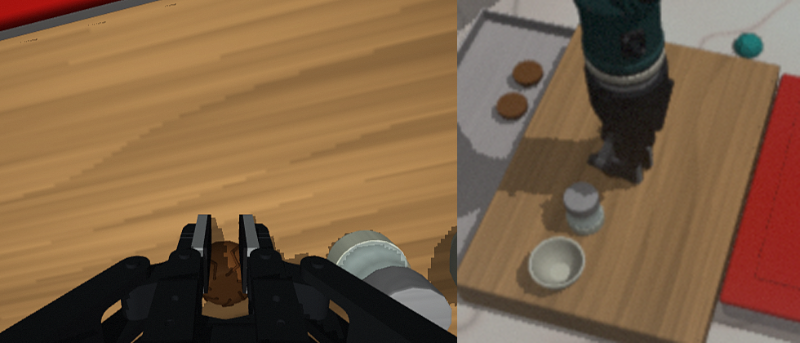

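Shell C is still seated and the jar stands clear. I'll drift slightly further away from the jar while pushing; the cradle holds the shell.

>>> play_rows --moves '[{"translation":[-0.1,-0.02,0],"spin":0},{"translation":[-0.1,-0.02,0],"spin":0},{"translation":[-0.1,-0.02,0],"spin":0},{"translation":[-0.1,-0.02,0],"spin":0},{"translation":[-0.1,-0.02,0],"spin":0},{"translation":[-0.1,-0.02,0],"spin":0},{"translation":[-0.1,-0.02,0],"spin":0},{"translation":[-0.1,-0.02,0],"spin":0}]'

```text
time: 22.82
tool_pos: [0.5831, 0.0057, 0.0718]
ee_rot: [0.758, 0.652, 0.0, 0.0]
wrist_force: [-0.0, -0.2, -0.4]
finger_gap: 0.0152
```

>>> play_rows --moves '[{"translation":[-0.12,0,0],"spin":0},{"translation":[-0.12,0,0],"spin":0},{"translation":[-0.12,0,0],"spin":0},{"translation":[-0.12,0,0],"spin":0},{"translation":[-0.12,0,0],"spin":0},{"translation":[-0.12,0,0],"spin":0},{"translation":[-0.12,0,0],"spin":0},{"translation":[-0.12,0,0],"spin":0},{"translation":[-0.12,0,0],"spin":0},{"translation":[-0.12,0,0],"spin":0},{"translation":[-0.12,0,0],"spin":0},{"translation":[-0.12,0,0],"spin":0},{"translation":[-0.12,0,0],"spin":0},{"translation":[-0.12,0,0],"spin":0},{"translation":[-0.12,0,0],"spin":0},{"translation":[-0.12,0,0],"spin":0},{"translation":[-0.12,0,0],"spin":0},{"translation":[-0.12,0,0],"spin":0},{"translation":[0,0,0],"spin":0},{"translation":[0,0,0],"spin":0}]'

```text
time: 25.32
tool_pos: [0.5671, -0.1006, 0.0718]
ee_rot: [0.758, 0.652, 0.0, -0.0]
wrist_force: [-0.3, 0.4, -0.1]
finger_gap: 0.0153
```

>>> play_rows --moves '[{"translation":[0,0,-0.4],"spin":0},{"translation":[0,0,-0.6],"spin":0},{"translation":[0,0,-0.6],"spin":0},{"translation":[0,0,-0.6],"spin":0},{"translation":[0,0,-0.6],"spin":0},{"translation":[0,0,-0.6],"spin":0},{"translation":[0.6,-0.2,0],"spin":0},{"translation":[0.6,-0.2,0],"spin":0},{"translation":[0.6,-0.2,0],"spin":0},{"translation":[0.6,-0.2,0],"spin":0},{"translation":[0.6,0,0],"spin":0},{"translation":[0.6,0,0],"spin":0},{"translation":[0.6,0,0],"spin":0},{"translation":[0.6,0,0],"spin":0},{"translation":[0.6,0,0],"spin":0},{"translation":[0,0,0],"spin":0}]'

```text
time: 27.32
tool_pos: [0.5676, 0.1761, 0.2415]
ee_rot: [0.756, 0.654, 0.0, -0.001]
wrist_force: [0.2, -0.0, -0.6]
finger_gap: 0.0148
```

```bash
python3 - <<'E'
from h import *
o=robot.get_obs();b=robot.read_camera("top");s=robot.read_camera("scene")
print(o["time"],o["tool_pos"],o["wrist_force"])
for p,r,ar in shells("top",b): print(p,r,ar,ray("top",p,.012).round(4))
cv2.imwrite("pics/t7.png",cv2.resize(np.hstack([b,s]),(800,300)))
d=cv2.absdiff(b,cv2.imread("pics/top0.png")).max(2)
for n,(x0,y0,x1,y1) in dict(jar=(320,163,348,190),bowl=(316,128,350,162),cup=(108,258,160,302),bottle=(105,175,165,218),box_top=(186,158,256,170)).items(): print(n,d[y0:y1,x0:x1].mean().round(1))
for p in[(450,139),(464,308)]:pass
cv2.imwrite("pics/t7c.png",np.hstack([cv2.resize(i[110:330,180:480],(400,293),interpolation=2) for i in(cv2.imread("pics/top0.png"),b)]))
E
```

```text
27.325 [0.56755137 0.17607288 0.24147681] [ 0.15737754 -0.0219696  -0.63172691]
[408.2 272.5] 9.1 84.5 [ 0.4788 -0.1495  0.012 ]
[407.2 231. ] 19.7 294.0 [ 0.5648 -0.1491  0.012 ]
[139.2 192.3] 15.9 309.0 [0.6436 0.4137 0.012 ]
[484.1 113.3] 26.2 219.5 [ 0.8169 -0.3177  0.012 ]
jar 15.7
bowl 15.4
cup 12.4
bottle 13.9
box_top 60.5
```

View pics/t7.png

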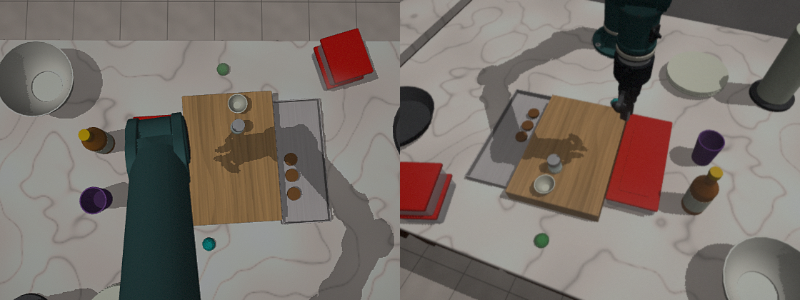

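View pics/t7c.png

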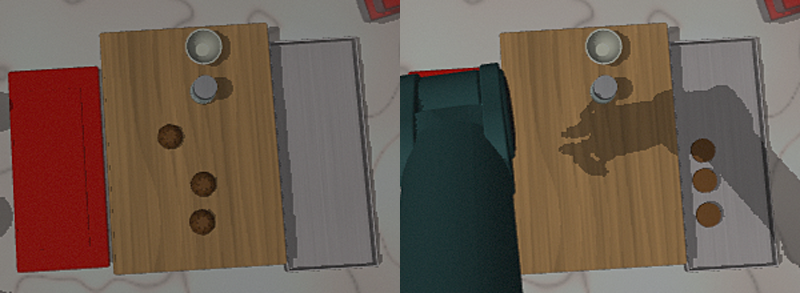

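All three shells lie in the tray. The jar, bowl, tray and box sit at the same pixels as before, and the arm is clear. Handing in.

```bash
python3 -c "
from rig import robot
print(robot.close_job())"
```

```text
the job is handed in; nothing more can be done
None
```

I swept all three half shells off the board's tray-side edge into the tray, one at a time. The fingertips were about 5 mm above the board and held 15 mm apart as a cradle, so nothing was pinched or lifted. The third shell's path was angled about 12° away from the spice jar to keep the gripper clear of it.

**Final views:** the last top and scene views show all three shells in the tray. The jar, bowl and tray are at their original pixels, and the cup and bottle show no visible movement. The arm was raised clear at about 27 s.

**Forces:** the wrist force stayed at noise level, about 1 N, in every reading. Readings came only at the end of each move call, so a brief peak between them would not show.

**Less certain:**
- The arm hid most of the food box in the last top view. I judged it unmoved from the scene view and the part still visible.
- The simple image-difference check was thrown off by the arm and its shadow, so I relied on side-by-side crops instead.
- The shells appear to have turned open side up as they dropped in.

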